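# Weigh the pail of inspected coils

## Robot

A 7-joint arm with a two-finger parallel gripper is mounted at the origin on the work surface. World frame = base frame: x ahead of the robot, y to its left, z up, the work surface at z = 0. Lengths are in mm, angles in rad, forces in N, time in s.
With the tool pointing down it reaches from about 425 to 825 mm from the base axis. Payload 3.6 kg.
Tool frame: the origin (TCP) lies at the very end of the fingers, on their centre line; the grasp point (between the pads) lies 19 mm behind it; z points along the fingers, y is the line along which they close (so a half turn about z gives the same grasp; the last joint's range is limited). The gripper opens to 93 mm and grips with 3 to 60 N. Pads are 15 mm wide; open, the fingers measure 128 mm over their backs; the gripper's body (75 mm by 188 mm) begins 65 mm behind the grasp point.
Start: joints at [1.321, 0.615, -0.013, 1.423, 0.008, 1.103, -0.04], TCP at [144.273, -633.756, 218.64] pointing down, gripper open.
Joint ranges: [-3.12, 3.12], [-0.3, 2.06], [-1.34, 1.32], [0.26, 2.42], [-1.36, 4.5], [0.01, 1.98], [-2.84, 2.84]. Speed limits (rad/s): [2.79, 2.79, 3.14, 3.14, 3.14, 3.14, 3.14].

## Interface

Orientations are given as a 3x3 rotation matrix whose columns are the frame's x, y, z axes.
In Python, from cell import env gives the robot as it stands. Calls block until the motion is done:
- env.move_to(position, orientation): joint-space move of the TCP to a pose.
- env.movel(position, frame=None, velocity=150): straight line of the TCP; frame=None keeps the orientation; velocity is the mean speed in mm/s.
- env.move_joints(angles): joint-space move.
- env.set_gripper(opening, grip_force=None): finger opening in mm; grip_force is the grip in N (None keeps the last); returns when the fingers have stopped.
- env.sleep(seconds).
- env.solve_ik(position, orientation): joint angles nearest the present ones, or None.
- env.grab_frame(name): name is "scene" or "top"; returns a dict with "image" (420x560x3 uint8, red, green, blue), "z_map" (420x560 float32, mm along the optical axis (not along the pixel's ray), 0 where there is no reading), "intrinsics" (3x3 intrinsics, pixels), "T" (4x4, takes a point from camera to world coordinates). Camera axes: x right, y down, z forward; pixel columns grow to the right and rows downward; lengths in mm; the calibration is good to about 2 mm. A picture is of the moment at which its call begins.
A pose or a line that the arm cannot do raises env.MotionError and nothing moves.
- env.finish_job(): hands the job in; it is judged then, once.
Readings, each from a call of its own:
- env.read_t(): time.
- env.read_qpos(): joint angles.
- env.read_dq(): joint speeds.
- env.read_joint_efforts(): joint torques, N m.
- env.read_tool_pos(): TCP position.
- env.read_orientation(): TCP orientation.
- env.read_ft_force(): force on the tool from outside, world axes, zero at the start.
- env.read_ft_torque(): the same for the moment, N m.
- env.read_gripper_width(): finger opening in mm.
- env.read_grasp_force(): force on a finger pad.
Only numpy, scipy, OpenCV 4.12 (cv2) and the standard library are available. Lean on these libraries where they do the work, as an engineer would, in place of code of your own. Each camera call takes 0.05 s, during which the arm holds its last target. There are 200 camera calls.

## Task

Take the steel pail of coil bobbins off the inspection nest, out from under the code reader, without knocking the reader. Carry it level by its bail and set it gently on the middle of the counting scale's pan, without pressing the sprung pan down hard, so that it stands there with all three bobbins still in it. Leave the other things on the bench alone.

Things in the scene. Friction and masses are not known exactly. Their poses are not given: they have to be found in the camera images.
- station: Inspection station, fixed: white plastic base plate on an aluminium frame, top face 60 mm above the bench, spanning x -180 to +110 and y -120 to +120 mm. Origin: on the bench under the nest centre; x points from the open front to the back, z up. Behind: stainless console 105 mm high plus lamps (x +108 to +168, y -120 to +30 mm) and a 19 mm post 330 mm high at x +85, y +85 mm.
- nest (a point): Centre of the nest, on top of the plate; axes as the station's. A white half-round fence, 14 mm high, inner radius 60 mm, outer 69 mm, stands round the back half (x > 0) of the nest; the front (-x) is open and flat, so that the pail can slide out to -x only.
- reader: Black code reader, fixed over the nest; its origin and axes are the station's. Its box spans x -25 to +60, y -32 to +32 mm, z 237 to 286 mm above the bench; cross arm and clamp lie behind and above it (x 0 to +135, y -35 to +102 mm, z 280 to 341 mm). The gap over the upright bail is 45 mm. Its aim is set: it must not be knocked.
- pail: Stainless steel pail, 70 mm high, radius 52 mm at the base, 60 mm at the rim, wall 3 mm, loose, 0.4 to 0.6 kg with its load. Origin: centre of its underside; z up along its axis. It starts in the nest. The bail's pivots are at x +65 and -65 mm, z 60 mm in this frame; the -x one is at the open front.
- bail: Swinging bail: 5 mm wire with a straight round black grip on top, 13 mm thick, 90 mm long. Origin: on the pivot line, 60 mm above the pail's underside; x is the pivot line and the grip's direction (the pail's x); z points from the pivot line to the grip's middle, 72 mm away. It turns 75 degrees either way from upright; light friction (0.04 N m) keeps it where it is left.
- bail_grip (a point): Middle of the bail's black grip, on the grip's axis (x = 0, z = 72 mm in the bail's frame). The grip runs 45 mm either way along the bail's x axis. With the bail upright it is 132 mm above the pail's underside.
- scale: Grey counting scale, fixed, 210 x 200 x 43 mm, display to its -x side. Origin: on the bench below the middle of its pan.
- pan_top (a point): Middle of the top face of the scale's square steel pan (165 x 165 mm), 64 mm above the bench when unloaded.
- pan (a joint): How far the sprung pan has sunk, m: 0 unloaded, 0.5 mm per newton (stiffness 2000 N/m), stop at 12 mm. The loaded pail alone sinks it 2 to 3 mm; more than 7 mm (14 N) overloads it.
- bobbin1: Coil bobbin, white plastic flanges with copper winding, 36 mm across, 22 mm high, 50 g, loose in the pail. Origin: centre of its lower end.
- bobbin2: As bobbin1.
- bobbin3: As bobbin1.
- pail_floor (a point): Centre of the pail's inner floor, 3 mm above its underside.
- collar: Bystander: thick white plastic ring standing on the bench, 96 mm across, 60 mm high. Origin: centre of its underside.
- cap: Bystander: white plastic round cap on the bench, 72 mm across, 26 mm high. Origin: centre of its underside.
- driver: Bystander: grey-handled screwdriver, 190 mm long, lying on the bench between station and scale. Origin: centre of its underside; it lies along its x axis.
Not all that is in view belongs to the job. What is shaped like the bobbin2 but black or purple is not meant.

How it is judged:
By the outcome, as a careful person would: the job done as asked, in the order asked, and still so for the second after the job is handed in, with the robot touching nothing.
It also fails if it takes over 64 s, if anything falls off the work surface, if the arm or the gripper's body presses on something with over 40 N, if the wrist force passes 120 N, or if a joint passes its speed limit or range.

## Working session

There is one attempt and no reset: what is moved stays moved. The work goes in short steps, each a Python script; the robot and the scene stay as the last script left them, time stands still between calls to the robot, and variables do not carry over. Pictures are saved under pics/ and viewed, at most 10 in all, crops included, and the job is handed in when it is done.

```bash
ls; mkdir -p pics
python3 - <<'E'
from cell import env
import cv2,numpy as np
for n in("scene","top"):
    f=env.grab_frame(n); np.savez(f"{n}0.npz",**f)
    cv2.imwrite(f"pics/{n}0.png",cv2.resize(f["image"][:,:,::-1],(800,600),interpolation=cv2.INTER_CUBIC)); print(n,f["T"].round(3).tolist(),f["intrinsics"].tolist())
print(env.read_t())
E
```

```text
pics
scene [[0.327, 0.677, -0.659, 1229.504], [0.945, -0.229, 0.234, -243.447], [0.008, -0.699, -0.715, 837.911], [0.0, 0.0, 0.0, 1.0]] [[387.5394129544447, 0.0, 278.81581295635533], [0.0, 387.5394129544447, 208.3667810656682], [0.0, 0.0, 1.0]]
top [[0.026, -0.985, 0.172, 339.51], [-1.0, -0.028, -0.009, 2.217], [0.013, -0.172, -0.985, 1432.978], [0.0, 0.0, 0.0, 1.0]] [[409.86500848950055, 0.0, 287.5456441790907], [0.0, 409.86500848950055, 213.3558468393049], [0.0, 0.0, 1.0]]
0.1
```

View pics/scene0.png

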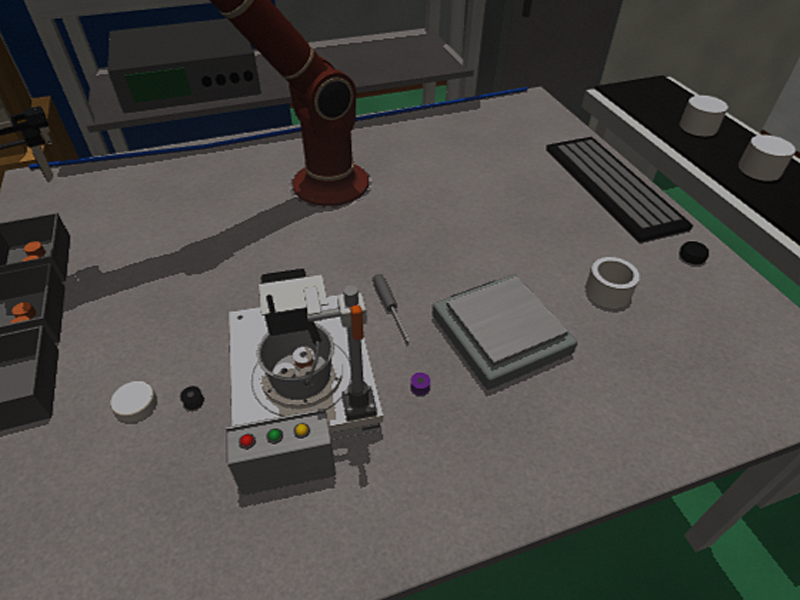

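View pics/top0.png

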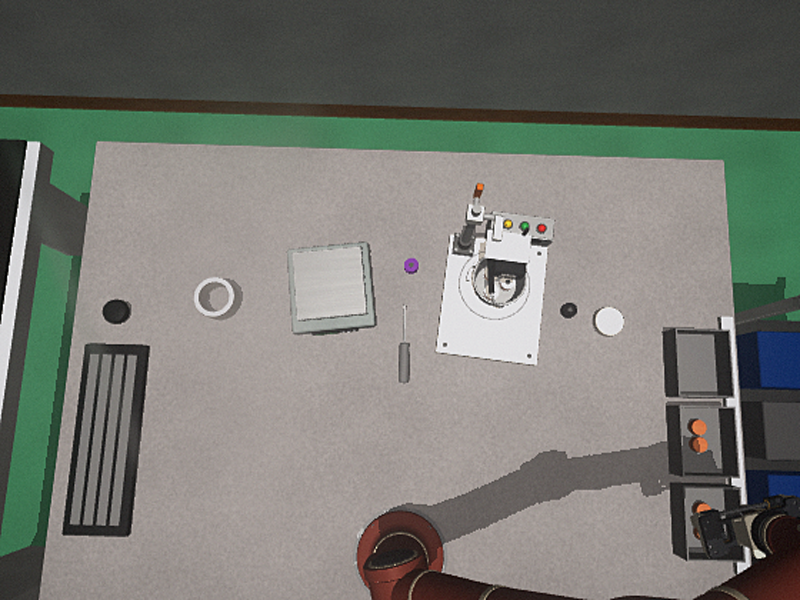

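The scene view shows the pail with bobbins at (295,360), the reader over it at (288,312), the scale at (505,325) and the driver at (392,308). The top view shows the pail at (500,285), a dark bar (the grip) at about (490,275), the pan at (330,285), and the plate corners at (437,352), (536,364), (547,245) and (450,235).

Could be mistaken for the target:
- **Pail:** collar at (215,297) top, cap at (609,321) top.
- **Bobbins:** purple one at (411,266), black ones at (569,310) and (117,311) top, orange parts in the bins.
- **Grip:** the black reader at (507,268) top.

I choose the steel pail at (500,285) and check it in a close crop.

```bash
cat > h.py <<'E'
import cv2,numpy as np
def load(n): return dict(np.load(n+".npz"))
def cast(f,uv,z):
    uv=np.atleast_2d(uv).astype(float);K=f["intrinsics"];T=f["T"]
    d=np.c_[(uv-K[:2,2])/[K[0,0],K[1,1]],np.ones(len(uv))]@T[:3,:3].T
    return T[:3,3]+d*((z-T[2,3])/d[:,2])[:,None]
def cloud(f):
    h,w=f["z_map"].shape;v,u=np.mgrid[:h,:w];K=f["intrinsics"];Z=f["z_map"]
    P=np.dstack([(u-K[0,2])/K[0,0]*Z,(v-K[1,2])/K[1,1]*Z,Z])
    P=P@f["T"][:3,:3].T+f["T"][:3,3];P[Z==0]=np.nan;return P
E
python3 - <<'E'
from h import *
a=load("scene0");b=load("top0")
c1=cv2.resize(a["image"][185:300,155:275,::-1],(400,384),interpolation=cv2.INTER_CUBIC)
c2=cv2.resize(b["image"][140:260,300:392,::-1],(294,384),interpolation=cv2.INTER_CUBIC)
cv2.imwrite("pics/crop.png",np.hstack([c1,c2]))
im=b["image"].astype(int);P=cloud(b)
# pan & plate & rim by height bands
for nm,(lo,hi),box in [("pan",(56,72),(150,290,190,270)),("plate",(52,68),(160,260,300,392))]:
    y0,y1,x0,x1=box;m=np.zeros(P.shape[:2],np.uint8);z=P[y0:y1,x0:x1,2]
    m[y0:y1,x0:x1]=((z>lo)&(z<hi))*255
    cs=max(cv2.findContours(m,0,2)[0],key=cv2.contourArea);r=cv2.minAreaRect(cs)
    print(nm,r,np.nanmedian(P[...,2][m>0]),cast(b,cv2.boxPoints(r),60 if nm=="plate" else 64).round(1).tolist())
for nm,f,P in(("top",b,P),("scene",a,cloud(a))):
    dark=(f["image"].max(2)<60)&(P[...,2]>75)&(P[...,2]<235)&(P[...,0]>450)&(abs(P[...,1]+220)<170)
    n,l,s,c=cv2.connectedComponentsWithStats(dark.astype(np.uint8))
    for i in range(1,n):
        if s[i,4]>8: q=P[l==i];print(nm,s[i],c[i].round(),np.nanmin(q,0).round(),np.nanmax(q,0).round())
E
```

```text
pan ((229.76766967773438, 198.02178955078125), (47.85266876220703, 49.25278091430664), 84.64418029785156) 62.43281049109078 [[698.5, 284.0, 64.0], [719.8, 116.5, 64.0], [554.1, 94.6, 64.0], [533.8, 258.9, 64.0]]
plate ((344.8692932128906, 209.04617309570312), (71.19593811035156, 84.71571350097656), 7.125016689300537) 58.70192851057698 [[467.2, -68.8, 60.0], [760.9, -99.7, 60.0], [736.4, -345.7, 60.0], [444.1, -306.1, 60.0]]
top [372 167   7   4  19] [375. 168.] [ 733. -313.   77.] [ 739. -290.  112.]
top [321 169   8   6  17] [324. 172.] [ 713. -142.   86.] [ 724. -117.  111.]
top [341 181   5  24  73] [343. 193.] [ 591. -186.  181.] [ 665. -173.  195.]
scene [182 226  49  33 679] [205. 241.] [ 578. -266.   75.] [ 685. -154.  196.]
scene [240 239  23  54 592] [250. 270.] [ 708. -159.   75.] [ 755. -108.  234.]
scene [211 247   4   3   9] [212. 248.] [ 610. -201.   86.] [ 617. -192.   89.]
scene [186 251  46  27 493] [211. 267.] [ 653. -264.   75.] [ 702. -159.  169.]
scene [207 253  11   4  24] [212. 255.] [ 619. -213.   75.] [ 630. -189.   86.]
scene [197 258   4   4  12] [199. 259.] [ 632. -239.   85.] [ 642. -232.   89.]
scene [159 286  69  16 139] [194. 294.] [ 735. -336.  104.] [ 752. -191.  115.]
scene [187 300  11  11  42] [193. 306.] [ 756. -282.  104.] [ 778. -260.  113.]
scene [207 300  10   7  20] [212. 304.] [ 773. -242.  106.] [ 783. -221.  113.]
scene [168 307  11   8  30] [173. 311.] [ 764. -322.  106.] [ 775. -301.  112.]
scene [160 310  73  22 523] [196. 321.] [ 788. -343.   75.] [ 805. -196.  108.]
```

View pics/crop.png

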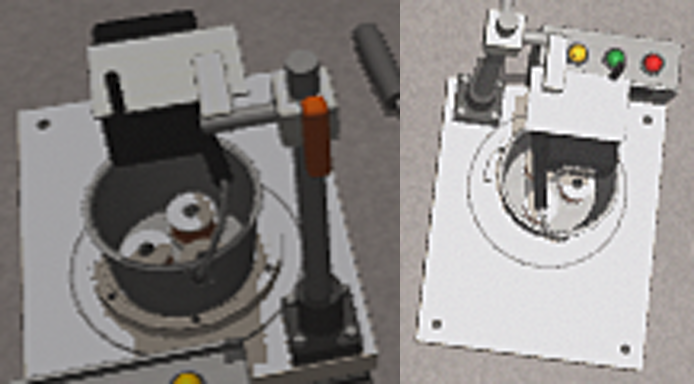

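The crop shows the open steel pail under the reader, with white/copper bobbins inside. The bail leans left (+y), with its grip at crop (540,185) and partly under the reader. The choice is confirmed. Next I refine the rim, grip line, station yaw and IK.

```bash
cat >> h.py <<'E'
def tool(yaw,tilt):
    "tool z heading along yaw, dipping tilt below horizontal; y horizontal"
    h=np.array([np.cos(yaw),np.sin(yaw),0]);z=h*np.cos(tilt)-np.array([0,0,np.sin(tilt)])
    y=np.array([-np.sin(yaw),np.cos(yaw),0]);return np.c_[np.cross(y,z),y,z]
E
python3 - <<'E'
from h import *
from cell import env
from scipy.optimize import least_squares
for n in("top0","scene0"):
    f=load(n);P=cloud(f)
    D=np.hypot(P[...,0]-635,P[...,1]+207)
    m=(P[...,2]>123)&(P[...,2]<136)&(D<70)&(D>45)
    q=P[m];r=least_squares(lambda p:np.hypot(q[:,0]-p[0],q[:,1]-p[1])-58.5,[635,-207],loss="soft_l1",f_scale=2).x
    print(n,"rim",len(q),r.round(1))
    m=(P[...,2]>165)&(P[...,2]<205)&(D<75)&(f["image"].max(2)<70);q=P[m]
    for x in range(580,700,10):
        s=q[(q[:,0]>=x)&(q[:,0]<x+10)]
        if len(s): print(x,len(s),np.median(s,0).round(1),s.min(0).round(),s.max(0).round())
    m=(P[...,2]>52)&(P[...,2]<68)&(f["image"].min(2)>120)
    # plate edges: left/right/front per row of x
    if n=="top0":
        q=P[m&(abs(P[...,1]+207)<170)];L=[];R=[]
        for x in range(470,640,8):
            s=q[(q[:,0]>=x)&(q[:,0]<x+8),1];L.append((x+4,s.max()));R.append((x+4,s.min()))
        print("edges",np.polyfit(*np.array(L).T,1),np.polyfit(*np.array(R).T,1))
        F=[(y+4,q[(q[:,1]>=y)&(q[:,1]<y+8),0].min()) for y in range(-295,-80,8)];print("front",np.polyfit(*np.array(F).T,1))
        p=P[(abs(P[...,2]-62.5)<8)&(abs(P[...,0]-627)<110)&(abs(P[...,1]-189)<110)];h=cv2.minAreaRect(p[:,:2].astype(np.float32));print("pan",h)
for tilt in(20,25,30,35):
    for nm,p in(("nest",[630,-205,192]),("out",[520,-193,200]),("hi",[520,-190,250]),("pan",[627,189,200])):
        for yaw in(-.11,0,.1,.2):
            R=tool(yaw,np.radians(tilt));s=env.solve_ik(np.array(p)+19*R[:,2],R)
            print(tilt,nm,yaw,None if s is None else np.round(s,2))
E
```

```text
top0 rim 137 [ 633.5 -208.9]
590 12 [ 594.4 -180.8  190. ] [ 591. -186.  187.] [ 600. -176.  194.]
600 14 [ 604.7 -179.4  190. ] [ 600. -186.  181.] [ 610. -176.  195.]
610 12 [ 615.4 -180.7  188.1] [ 611. -187.  184.] [ 620. -176.  195.]
620 10 [ 624.5 -179.5  188.1] [ 620. -186.  185.] [ 629. -176.  193.]
630 6 [ 634.7 -177.6  191.2] [ 631. -179.  187.] [ 639. -176.  194.]
640 8 [ 646.3 -177.6  190.3] [ 641. -183.  185.] [ 649. -174.  192.]
650 12 [ 654.6 -178.   189.5] [ 651. -182.  184.] [ 658. -173.  192.]
660 8 [ 662.3 -177.8  188.5] [ 660. -183.  185.] [ 665. -173.  194.]
edges [ -0.10781277 -19.87531958] [-1.06449291e-01 -2.58837027e+02]
front [1.07707140e-01 4.78931933e+02]
pan ((627.7518920898438, 188.3883514404297), (167.95428466796875, 166.74057006835938), 7.333163738250732)
scene0 rim 342 [ 636.3 -210.5]
630 1 [ 638.2 -175.2  190. ] [ 638. -175.  190.] [ 638. -175.  190.]
640 3 [ 648.3 -175.9  191.3] [ 641. -177.  190.] [ 649. -175.  195.]
650 15 [ 656.8 -179.5  192.5] [ 651. -187.  189.] [ 660. -174.  195.]
660 22 [ 665.9 -181.1  192.6] [ 660. -186.  188.] [ 670. -173. 
[... 2139 characters left out ...]
est 0 [ 1.14  0.89 -1.15  2.18  2.57  0.58 -0.32]
35 nest 0.1 [ 1.18  0.9  -1.14  2.14  2.62  0.45 -0.26]
35 nest 0.2 [ 1.21  0.92 -1.14  2.1   2.63  0.31 -0.18]
35 out -0.11 None
35 out 0 None
35 out 0.1 [ 1.33  0.79 -1.15  2.39  2.91  0.5  -0.56]
35 out 0.2 [ 1.38  0.81 -1.15  2.34  3.03  0.36 -0.58]
35 hi -0.11 None
35 hi 0 [ 1.32  0.6  -1.14  2.38  2.86  0.46 -0.74]
35 hi 0.1 [ 1.37  0.63 -1.15  2.34  3.05  0.35 -0.8 ]
35 hi 0.2 [ 1.41  0.65 -1.15  2.3   3.32  0.24 -0.96]
35 pan -0.11 [ 0.05  0.77 -0.96  2.16  2.04  1.22 -0.77]
35 pan 0 [ 0.2   0.86 -1.15  2.2   2.13  1.27 -0.63]
35 pan 0.1 [ 0.25  0.85 -1.15  2.22  2.21  1.17 -0.59]
35 pan 0.2 [ 0.31  0.85 -1.15  2.24  2.29  1.07 -0.55]
```

```bash
cat >> h.py <<'E'
N=np.array([636,-208.5,60]);YS=-.1073;XS=np.array([np.cos(YS),np.sin(YS),0])
G=np.array([636,-179.5,187]);YG=.03;XG=np.array([np.cos(YG),np.sin(YG),0])
def tcp(g,R): return np.asarray(g,float)+19*R[:,2]
E
python3 - <<'E'
from h import *
from cell import env
print(env.read_qpos().round(2) if hasattr(env.read_qpos(),'round') else env.read_qpos())
up=N+[0,0,132]-28*XG
for t in(40,45,50):
  for yaw in(-.1,.03,.15):
    R=tool(yaw,np.radians(t));g=G-28*XG
    for nm,p in(("pre",g-90*R[:,2]),("g",g),("up",up),("out",up-105*XS),("ret",up-105*XS-70*R[:,2])):
        s=env.solve_ik(tcp(p,R),R);print(t,yaw,nm,None if s is None else np.round(s,2))
for yaw in(-.1,.03):
    R=tool(yaw,np.pi/2)
    for nm,p in(("out",N+[0,0,132]-105*XS),("pan",[628,188.5,230])):
        s=env.solve_ik(tcp(p,R),R);print("v",yaw,nm,None if s is None else np.round(s,2))
E
```

```text
[ 1.32  0.62 -0.01  1.42  0.01  1.1  -0.04]
40 -0.1 pre [ 1.17  0.57 -1.14  2.33  2.43  0.5  -0.52]
40 -0.1 g [ 1.05  0.82 -1.15  2.23  2.37  0.69 -0.33]
40 -0.1 up [ 1.12  0.82 -1.14  2.2   2.36  0.62 -0.27]
40 -0.1 out None
40 -0.1 ret None
40 0.03 pre [ 1.26  0.59 -1.14  2.29  2.58  0.34 -0.48]
40 0.03 g [ 1.12  0.83 -1.14  2.2   2.42  0.53 -0.23]
40 0.03 up [ 1.17  0.83 -1.14  2.16  2.39  0.46 -0.16]
40 0.03 out [ 1.31  0.74 -1.14  2.4   2.7   0.49 -0.48]
40 0.03 ret None
40 0.15 pre [ 1.33  0.63 -1.14  2.24  2.71  0.18 -0.46]
40 0.15 g [ 1.16  0.85 -1.14  2.16  2.43  0.39 -0.11]
40 0.15 up [ 1.22  0.85 -1.14  2.12  2.36  0.32 -0.  ]
40 0.15 out [ 1.37  0.76 -1.14  2.35  2.8   0.34 -0.44]
40 0.15 ret [ 1.54  0.57 -1.15  2.38  3.5   0.19 -1.14]
45 -0.1 pre [ 1.16  0.53 -1.14  2.25  2.08  0.39 -0.21]
45 -0.1 g [ 1.05  0.79 -1.14  2.17  2.14  0.61 -0.15]
45 -0.1 up [ 1.1   0.79 -1.14  2.14  2.11  0.56 -0.07]
45 -0.1 out [ 1.23  0.67 -1.14  2.38  2.39  0.53 -0.39]
45 -0.1 ret None
45 0.03 pre [ 1.24  0.55 -1.13  2.22  2.08  0.24 -0.03]
45 0.03 g [ 1.1   0.8  -1.14  2.15  2.14  0.48 -
[... 800 characters left out ...]
 0.78 -1.14  2.09  1.82  0.47  0.28]
50 0.03 up [ 1.13  0.78 -1.14  2.05  1.72  0.43  0.43]
50 0.03 out [ 1.27  0.65 -1.13  2.29  2.08  0.33  0.04]
50 0.03 ret [ 1.4   0.42 -1.09  2.31  1.71  0.05  0.38]
50 0.15 pre [ 1.18  0.5  -0.99  2.1   0.55  0.14  1.59]
50 0.15 g [ 1.12  0.79 -1.14  2.05  1.67  0.38  0.56]
50 0.15 up [ 0.97  0.63 -0.76  2.02  1.09  0.05  1.1 ]
50 0.15 out [ 1.31  0.67 -1.13  2.25  1.92  0.22  0.34]
50 0.15 ret [ 1.51  0.52 -1.22  2.26  0.81  0.12  1.43]
v -0.1 out [ 0.77  0.63 -0.75  1.71  0.5   0.99  1.31]
v -0.1 pan [ 0.18  0.83 -1.04  1.4   0.71  1.32  0.58]
v 0.03 out [ 0.79  0.64 -0.77  1.71  0.52  1.    1.43]
v 0.03 pan [ 0.19  0.83 -1.05  1.4   0.72  1.32  0.71]
```

Run:
```python
from h import *
from cell import env
p=env.read_tool_pos();env.movel([p[0]*.8,p[1]*.8,380],velocity=250)
q=list(env.read_qpos());print(np.round(q,2));q[0]=0.1;env.move_joints(q)
print(env.read_tool_pos(),env.read_t())
up=N+[0,0,132]-28*XG
for t in(40,45,50):
  for yaw in(-.25,-.1,.03):
    R=tool(yaw,np.radians(t));g=G-28*XG
    for nm,p in(("pre",g-90*R[:,2]),("g",g),("up",up),("out",up-105*XS),("ret",up-105*XS-70*R[:,2])):
        s=env.solve_ik(tcp(p,R),R);print(t,yaw,nm,None if s is None else np.round(s,2))
for yaw in(-.1,.03):
    R=tool(yaw,np.pi/2)
    for nm,p in(("out",N+[0,0,132]-105*XS),("pan",[628,188.5,230])):
        s=env.solve_ik(tcp(p,R),R);print("v",yaw,nm,None if s is None else np.round(s,2))
```

```text
[ 1.32  0.29 -0.02  1.51  0.    1.34 -0.05]
[514.69537865 -69.42893566 378.52088858] 3.2083
40 -0.25 pre [ 1.05  0.56 -1.14  2.36  2.25  0.69 -0.56]
40 -0.25 g [ 0.97  0.82 -1.15  2.25  2.28  0.86 -0.43]
40 -0.25 up [ 1.04  0.81 -1.15  2.22  2.28  0.79 -0.38]
40 -0.25 out None
40 -0.25 ret None
40 -0.1 pre [ 1.17  0.57 -1.14  2.33  2.43  0.5  -0.52]
40 -0.1 g [ 1.05  0.82 -1.15  2.23  2.37  0.69 -0.33]
40 -0.1 up [ 1.12  0.82 -1.14  2.2   2.36  0.62 -0.27]
40 -0.1 out None
40 -0.1 ret None
40 0.03 pre [ 1.26  0.59 -1.14  2.29  2.58  0.34 -0.48]
40 0.03 g [ 1.12  0.83 -1.14  2.2   2.42  0.53 -0.23]
40 0.03 up [ 1.17  0.83 -1.14  2.16  2.39  0.46 -0.16]
40 0.03 out [ 1.31  0.74 -1.14  2.4   2.7   0.49 -0.48]
40 0.03 ret None
45 -0.25 pre [ 1.06  0.52 -1.14  2.27  2.    0.57 -0.32]
45 -0.25 g [ 0.97  0.78 -1.15  2.18  2.1   0.77 -0.29]
45 -0.25 up [ 1.04  0.78 -1.15  2.16  2.08  0.71 -0.22]
45 -0.25 out None
45 -0.25 ret None
45 -0.1 pre [ 1.16  0.53 -1.14  2.25  2.08  0.39 -0.21]
45 -0.1 g [ 1.05  0.79 -1.14  2.17  2.14  0.61 -0.15]
45 -0.1 up [ 1.1   0.79 -1.14  2.14  2.11  0.56 -0.07
[... 707 characters left out ...]
 0.77 -1.14  2.11  1.88  0.58  0.07]
50 -0.1 up [ 1.09  0.77 -1.14  2.07  1.82  0.54  0.18]
50 -0.1 out [ 1.22  0.64 -1.14  2.32  2.11  0.45 -0.15]
50 -0.1 ret [ 1.36  0.4  -1.12  2.34  2.02  0.19 -0.1 ]
50 0.03 pre [ 1.01  0.41 -0.79  2.14  0.71  0.06  1.27]
50 0.03 g [ 1.08  0.78 -1.14  2.09  1.82  0.47  0.28]
50 0.03 up [ 1.13  0.78 -1.14  2.05  1.72  0.43  0.43]
50 0.03 out [ 1.27  0.65 -1.13  2.29  2.08  0.33  0.04]
50 0.03 ret [ 1.4   0.42 -1.09  2.31  1.71  0.05  0.38]
v -0.1 out [ 0.49  0.55 -0.27  1.72  0.18  0.9   1.62]
v -0.1 pan [-0.12  0.66 -0.38  1.41  0.25  1.13  0.94]
v 0.03 out [ 0.51  0.55 -0.3   1.72  0.2   0.9   1.73]
v 0.03 pan [-0.1   0.66 -0.41  1.41  0.27  1.13  1.05]
```

Run:
```python
from h import *
from cell import env
R=tool(-.03,np.radians(48));g=G-30*XG
print(np.round(env.read_orientation(),2).tolist())
try: env.movel(tcp(g-90*R[:,2],R),frame=R,velocity=120)
except env.MotionError as e: print("err",e)
print(env.read_tool_pos(),env.read_qpos(),env.read_t())
```

```text
[[0.13, 0.99, -0.0], [0.99, -0.13, -0.0], [-0.0, -0.0, -1.0]]
err the arm cannot follow that straight line within its joint ranges
[514.69537865 -69.42893566 378.52088858] [ 0.101433    0.29039228 -0.01380425  1.51254803  0.00478213  1.34121975
 -0.04674435] 3.2083
```

Run:
```python
from h import *
from cell import env
R=tool(-.03,np.radians(48));g=G-30*XG
qt=np.array(env.solve_ik(tcp(g-90*R[:,2],R),R));print(qt.round(2))
q=np.array(env.read_qpos());q[0]=qt[0]+.8;env.move_joints(list(q))
q=qt.copy();q[0]+=.8;env.move_joints(list(q));print(env.read_tool_pos(),env.read_ft_force())
env.move_joints(list(qt))
print(env.read_tool_pos(),env.read_t(),env.read_ft_force())
f=env.grab_frame("scene");np.savez("s1.npz",**f);cv2.imwrite("pics/s1.png",cv2.resize(f["image"][100:310,100:380,::-1],(800,600)))
```

```text
[ 1.2   0.53 -1.13  2.19  1.76  0.29  0.2 ]
[ 259.87926867 -526.40974167  239.80537658] [-1.13069858 -0.56715216  0.60199132]
[ 558.10036112 -180.44073741  239.45203308] 9.6583 [ 6.13788421e-03  2.77740073e-04 -3.37110979e-01]
```

View pics/s1.png

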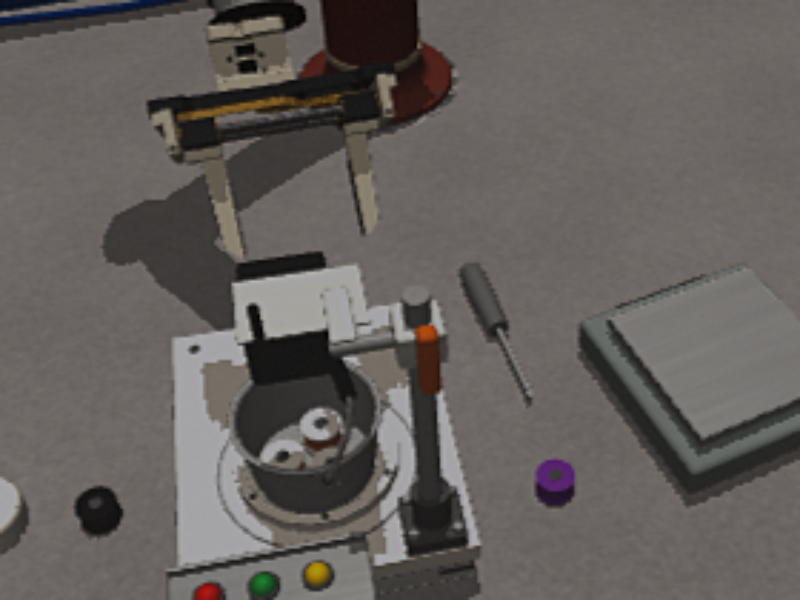

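The view shows the gripper at crop (265,170), open in front of the station and clear of the reader at (290,320). The leaning bail runs along (345,400). Next: slide in, capture loosely, and swing the bail upright.

Run:
```python
from h import *
from cell import env
R=tool(-.03,np.radians(48));g=G-30*XG
env.movel(tcp(g,R),velocity=80);print("in",np.round(env.read_ft_force(),2))
env.set_gripper(24,5);print(env.read_gripper_width(),env.read_grasp_force(),np.round(env.read_ft_force(),2))
c=N+[0,0,60]-30*XG
a0=np.arcsin((G[1]-N[1])/72)
for a in np.linspace(a0,0,4)[1:]:
    env.movel(tcp(c+72*np.array([0,np.sin(a),np.cos(a)]),R),velocity=60)
    print(np.degrees(a).round(),np.round(env.read_ft_force(),2))
env.set_gripper(0,25);print(env.read_gripper_width(),env.read_grasp_force(),np.round(env.read_ft_force(),2),env.read_t())
for n in("scene","top"):
    f=env.grab_frame(n);np.savez(n+"2.npz",**f)
a=load("scene2")["image"][150:300,130:290,::-1];b=load("top2")["image"][130:260,290:400,::-1]
cv2.imwrite("pics/s2.png",np.hstack([cv2.resize(a,(427,400)),cv2.resize(b,(338,400))]))
```

```text
in [-0.4   0.09 -0.58]
23.976024069578628 0.0 [ 0.41  0.64 -0.3 ]
16.0 [ 0.32  0.52 -0.78]
8.0 [-0.51  0.03 -0.98]
0.0 [ 1.   -0.   -0.82]
12.336273783676141 24.91664171218872 [-0.79  0.49 -0.05] 13.475
```

View pics/s2.png

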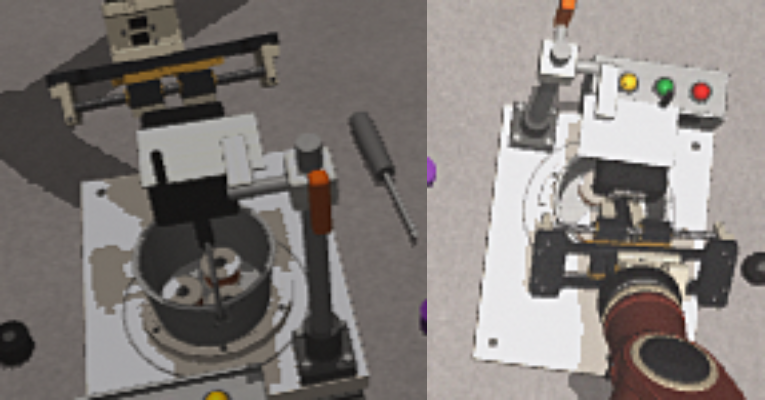

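The bail is now upright at (205,250) and gripped (width about 13 mm), clear of the reader. Next: drag it out along the station's -x.

Run:
```python
from h import *
from cell import env
p0=np.array(env.read_tool_pos())
for d in(8,40,75,108):
    env.movel(p0-d*XS,velocity=60);print(d,np.round(env.read_ft_force(),2),env.read_gripper_width())
R=tool(-.03,np.radians(48))
env.set_gripper(60);print("open",np.round(env.read_ft_force(),2))
for d in(70,55):
    try: env.movel(p0-108*XS-d*R[:,2],velocity=100);print("ret",d);break
    except env.MotionError as e: print(e)
p=np.array(env.read_tool_pos());
try: env.movel(p+[0,0,110],velocity=150)
except env.MotionError as e: print(e)
print(np.array(env.read_qpos()).round(2),env.read_tool_pos(),env.read_t())
for n in("scene","top"):
    f=env.grab_frame(n);np.savez(n+"3.npz",**f)
a=load("scene3")["image"][120:300,130:320,::-1];b=load("top3")["image"][130:290,290:420,::-1]
cv2.imwrite("pics/s3.png",np.hstack([cv2.resize(a,(422,400)),cv2.resize(b,(325,400))]))
```

```text
8 [-2.71 -0.32  2.49] 12.107608496794597
40 [2.   0.07 0.25] 12.244125060750038
75 [ 2.26 -0.47  4.21] 12.205708408869201
108 [ 0.95 -0.03 -1.6 ] 12.49658913884452
open [ 0.58  0.17 -0.37]
ret 70
the arm cannot follow that straight line within its joint ranges
[ 1.49  0.5  -1.28  2.36  2.03  0.24  0.  ] [ 464.47936655 -196.60720764  229.82467479] 17.7417
```

View pics/s3.png

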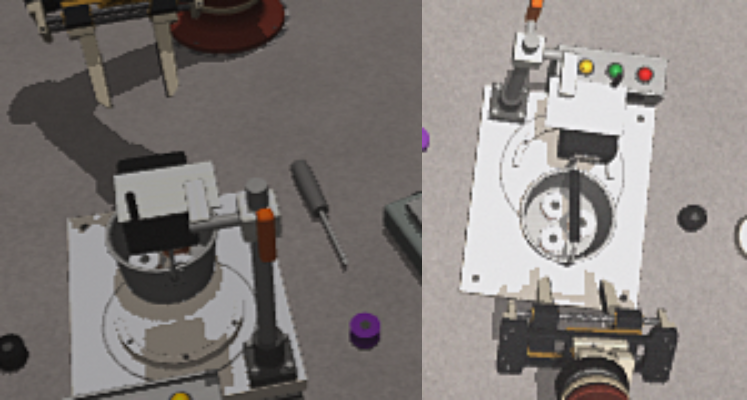

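The pail is out in the open: the grip runs upright at top crop (573,205), the reader is clear behind it, and the bobbins are inside. Next I locate the grip and regrasp it vertically at its middle.

Run:
```python
from h import *
from cell import env
f=load("top3");P=cloud(f);E=N-108*XS
D=np.hypot(P[...,0]-E[0],P[...,1]-E[1])
m=((P[...,2]>165)&(P[...,2]<215)&(D<62)&(f["image"].max(2)<70)).astype(np.uint8)
n,l,s,c=cv2.connectedComponentsWithStats(m);i=1+s[1:,4].argmax();q=P[l==i]
uv=np.argwhere(l==i)[:,::-1];w=cast(f,uv,196)[:,:2].astype(np.float32)
vx,vy,x0,y0=cv2.fitLine(w,cv2.DIST_HUBER,0,.01,.01).ravel();yaw=np.arctan(vy/vx)
r=cv2.minAreaRect(w);print("n",len(q),"ray rect",r,"yaw",yaw,"cloud med",np.median(q,0),"x",q[:,0].min(),q[:,0].max(),"zmax",np.percentile(q[:,2],95))
m=(P[...,2]>122)&(P[...,2]<137)&(D<70)&(D>45);k=P[m]
from scipy.optimize import least_squares
print("rim",least_squares(lambda p:np.hypot(k[:,0]-p[0],k[:,1]-p[1])-58.5,E[:2],loss="soft_l1",f_scale=2).x,E)
g=np.array([*r[0],192.]);R=tool(yaw,np.pi/2)
np.savez("g.npz",g=g,yaw=yaw)
q0=np.array(env.read_qpos());q0[0]+=.9;env.move_joints(list(q0))
q0=np.array(env.read_qpos())
# unfold into the central configuration, still aside
qv=np.array([1.4,.35,-.27,1.6,.18,1.15,1.62]);env.move_joints(list(qv));print(env.read_tool_pos())
t=env.solve_ik(tcp(g+[0,0,110],R),R);print(np.round(t,2),env.read_t())
```

```text
n 89 ray rect ((555.7725219726562, -201.7046356201172), (68.66093444824219, 9.25916862487793), 0.022843873128294945) yaw -0.020623945 cloud med [ 556.0759073  -200.32160675  195.8537871 ] x 521.1607643767962 590.5933505205238 zmax 200.70307483760607
rim [ 562.08620627 -203.99603015] [ 528.62112139 -196.93382397   60.        ]
[ 151.72864036 -529.58991404  320.51459155]
[ 0.74  0.55 -0.73  1.49  0.38  1.24  1.52] 21.0417
```

The D<62 mask may have cut off part of the grip, so I re-measure with a clear view.

Run:
```python
from h import *
from cell import env
from scipy.optimize import least_squares
f=env.grab_frame("top");np.savez("top4.npz",**f);P=cloud(f)
m=((P[...,2]>165)&(P[...,2]<215)&(P[...,0]>460)&(P[...,0]<640)&(abs(P[...,1]+200)<50)&(f["image"].max(2)<70)).astype(np.uint8)
n,l,s,c=cv2.connectedComponentsWithStats(m)
for i in range(1,n):
    if s[i,4]>15:
        uv=np.argwhere(l==i)[:,::-1];w=cast(f,uv,196)[:,:2].astype(np.float32);print(s[i],cv2.minAreaRect(w),w.min(0),w.max(0))
for C in([528,-197],[560,-203],[575,-205]):
    D=np.hypot(P[...,0]-C[0],P[...,1]-C[1]);k=P[(P[...,2]>122)&(P[...,2]<137)&(D<75)&(D>35)]
    r=least_squares(lambda p:np.hypot(k[:,0]-p[0],k[:,1]-p[1])-58.5,C,loss="soft_l1",f_scale=2);print("rim",len(k),r.x,r.cost)
cv2.imwrite("pics/s4.png",cv2.resize(f["image"][140:280,290:420,::-1],(557,600),interpolation=cv2.INTER_CUBIC))
```

```text
[349 198   4  29 115] ((565.2685546875, -201.71461486816406), (87.65318298339844, 9.286940574645996), 0.022707408294081688) [ 521.4402  -206.34071] [ 609.09705 -197.05388]
rim 75 [ 563.03310881 -203.978986  ] 83.13285955967592
rim 225 [ 564.70928987 -204.55140585] 379.0075571944957
rim 223 [ 564.78131735 -204.55372721] 356.0323795179778
```

View pics/s4.png

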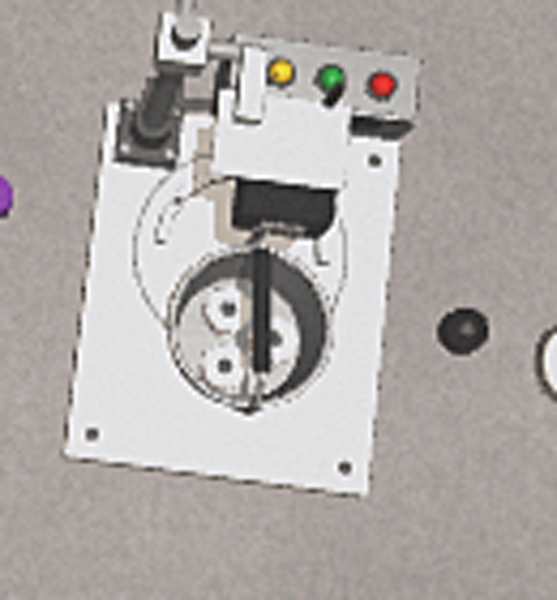

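The pail stands at about (565,-203), with the grip at crop (262,310) running from x 521 to 609. It slipped and moved only 72 mm. I will regrasp the middle with a 70° dip, which keeps the body well in front of the reader, at full grip. Then I lift slightly and draw it out further.

Run:
```python
from h import *
from cell import env
R=tool(0.,np.radians(70));g=np.array([562,-201.9,191.])
t=np.array(env.solve_ik(tcp(g-110*R[:,2],R),R));print(t.round(2))
env.set_gripper(80)
q=t.copy();q[0]+=.8;env.move_joints(list(q));env.move_joints(list(t));print(env.read_tool_pos(),env.read_t())
for nm,p in(("g",g),("out",g+[-55,6,12]),("hi",g+[-55,6,50]),("mid",[540,0,245]),("pan",[625,188,250]),("pd",[625,188,196])):
    s=env.solve_ik(tcp(p,R),R);print(nm,None if s is None else np.round(s,2))
env.movel(tcp(g,R),velocity=80);print(np.round(env.read_ft_force(),2))
f0=np.array(env.read_ft_force())
env.set_gripper(0,60);print(env.read_gripper_width(),env.read_grasp_force(),np.round(env.read_ft_force(),2))
for z in(3,8):
    env.movel(tcp(g+[0,0,z],R),velocity=20);env.sleep(.3);print(z,np.round(env.read_ft_force(),2),np.round(env.read_ft_torque(),3))
env.sleep(.4);print(np.round(env.read_ft_force(),2),env.read_t())
f=env.grab_frame("scene");cv2.imwrite("pics/s5.png",cv2.resize(f["image"][120:300,130:320,::-1],(633,600)))
```

```text
[ 1.08  0.42 -0.96  1.85  0.42  0.72  1.52]
[ 530.38800232 -203.43300226  276.23868546] 23.9667
g [ 0.87  0.57 -0.76  1.91  0.62  0.52  1.33]
out [ 0.97  0.49 -0.81  2.03  0.57  0.48  1.38]
hi [ 1.04  0.45 -0.89  1.98  0.49  0.57  1.45]
mid [ 0.51  0.38 -0.75  2.    0.6   0.58  0.94]
pan [ 0.03  0.54 -0.65  1.7   0.7   0.79  0.62]
pd [-0.05  0.58 -0.52  1.77  0.74  0.66  0.57]
[ 0.35  0.03 -0.09]
11.307270618220109 59.995572566986084 [ 1.3   0.18 -0.32]
3 [ 0.36  0.24 -3.58] [ 0.05   0.489 -0.043]
8 [ 0.1  -0.81 -3.54] [ 0.007  0.473 -0.005]
[ 0.86  0.74 -4.66] 28.2833
```

View pics/s5.png

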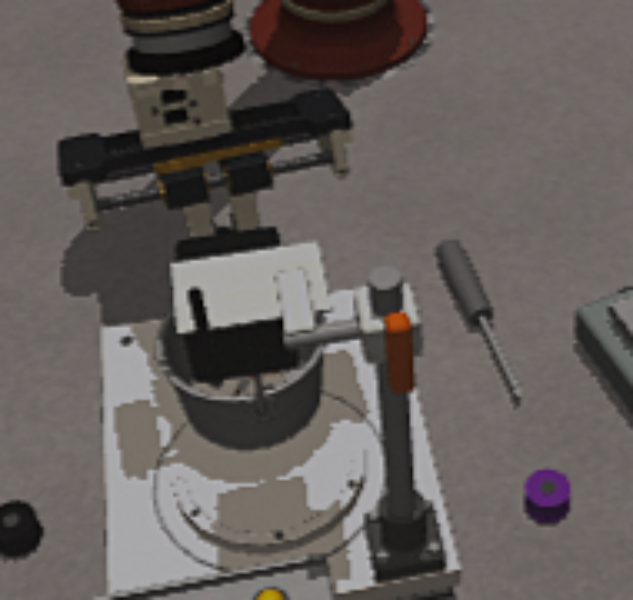

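The pail hangs from the grip (about 4.7 N), slightly off the plate, with the reader untouched. Next: draw it out, raise it, carry it to above the pan, and settle.

Run:
```python
from h import *
from cell import env
R=tool(0.,np.radians(70));g=np.array([562,-201.9,199.])
o=g-58*XS
env.movel(tcp(o,R),velocity=50);env.movel(tcp(o+[0,0,45],R),velocity=60)
print(np.round(env.read_ft_force(),2),env.read_t())
T=np.array([624.5,188.4,240])
env.movel(tcp(T,R),velocity=95);env.sleep(.5)
env.movel(tcp([*T[:2],208],R),velocity=40)
print(np.round(env.read_ft_force(),2),env.read_gripper_width(),env.read_t())
f=env.grab_frame("scene");np.savez("s6.npz",**f)
h=env.grab_frame("top");np.savez("top6.npz",**h)
P=cloud(f);m=(P[...,2]>125)&(P[...,2]<155)&(np.hypot(P[...,0]-628,P[...,1]-188)<75)&(np.hypot(P[...,0]-628,P[...,1]-188)>50)
k=P[m];A=np.c_[k[:,:2]-[628,188],np.ones(len(k))];print("rim pts",len(k),np.median(k,0))
cv2.imwrite("pics/s6.png",np.hstack([cv2.resize(f["image"][140:300,270:430,::-1],(400,400)),cv2.resize(h["image"][140:300,160:320,::-1],(400,400))]))
```

```text
[ 0.49 -0.78 -4.21] 30.5417
[ 1.29  0.03 -3.96] 11.859246638266637 36.375
rim pts 656 [633.50056452 178.17798393 140.45561445]
```

View pics/s6.png

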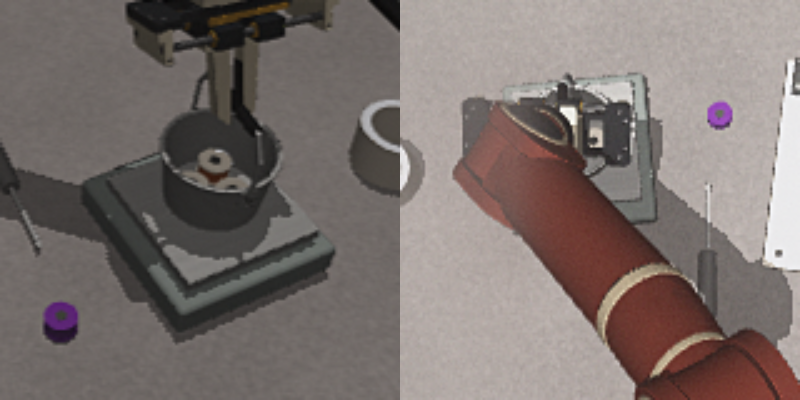

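The pail hangs over the pan at crop (218,170) with all three bobbins in it; the rim may be slightly pitched. I'll measure the rim's tilt and centre.

Run:
```python
from h import *
from scipy.optimize import least_squares
f=load("s6");P=cloud(f);C=np.array([628,188.])
m=(P[...,2]>100)&(P[...,2]<175)&(np.hypot(*(P[...,:2]-C).transpose(2,0,1))<80)&(f["image"].max(2)>40)
k=P[m]
for it in range(3):
    d=k[:,:2]-C;a=np.degrees(np.arctan2(d[:,1],d[:,0]));r=np.hypot(*d.T);out=[]
    for b in range(-180,180,20):
        s=k[(a>=b)&(a<b+20)&(r>52)&(r<66)]
        if len(s)>4: out.append([b+10,*s[np.argsort(s[:,2])[-max(3,len(s)//8):]].mean(0)])
    o=np.array(out);r_=least_squares(lambda p:np.hypot(o[:,1]-p[0],o[:,2]-p[1])-58.5,C,loss="soft_l1").x;C=r_
print(o.round(0).tolist());A=np.c_[o[:,1:3]-C,np.ones(len(o))]
p=least_squares(lambda p:A@p-o[:,3],[0,0,140],loss="soft_l1",f_scale=2).x;print("centre",C,"slopes deg",np.degrees(p[:2]),p[2])
from cell import env;print(env.read_tool_pos(),env.read_ft_torque())
```

```text
[[-170.0, 569.0, 174.0, 151.0], [-150.0, 577.0, 154.0, 151.0], [-130.0, 590.0, 137.0, 150.0], [-110.0, 604.0, 129.0, 151.0], [-90.0, 635.0, 124.0, 151.0], [-70.0, 649.0, 128.0, 150.0], [-50.0, 666.0, 138.0, 150.0], [-30.0, 680.0, 154.0, 150.0], [-10.0, 692.0, 181.0, 158.0], [10.0, 692.0, 185.0, 171.0], [30.0, 678.0, 215.0, 151.0], [50.0, 664.0, 232.0, 151.0], [70.0, 651.0, 238.0, 151.0], [90.0, 627.0, 243.0, 150.0], [110.0, 608.0, 241.0, 149.0], [130.0, 588.0, 224.0, 138.0], [150.0, 579.0, 212.0, 142.0], [170.0, 567.0, 190.0, 154.0]]
centre [628.71738215 182.99301726] slopes deg [ 1.31307881 -0.73389183] 150.45741607557085
[631.24576525 188.54974734 190.56000504] [ 0.08026368  0.45133395 -0.02684361]
```

The pail is level within about 1°, but its centre hangs about 3–4 mm short in y. I'll correct that, then lower until the weight transfers.

Run:
```python
from h import *
from cell import env
R=tool(0.,np.radians(70));x,y=623.8,192.
def F():
    v=[]
    for _ in range(4): v.append(env.read_ft_force()[2]);env.sleep(.04)
    return np.mean(v)
env.movel(tcp([x,y,208],R),velocity=20);env.sleep(.3);w=F();print("w",w,env.read_t())
env.movel(tcp([x,y,201],R),velocity=25)
z=201;t0=env.read_t()
while z>186:
    z-=1.;env.movel(tcp([x,y,z],R),velocity=15);f=F();print(z,round(f,2),end="; ")
    if f>-.4: break
print(env.read_t())
```

```text
w -3.9667398223708084 37.275
200.0 -4.29; 199.0 -4.31; 198.0 -4.04; 197.0 -3.93; 196.0 -3.43; 195.0 -4.07; 194.0 -2.48; 193.0 -0.63; 192.0 1.26; 41.4583
```

Run:
```python
from h import *
from cell import env
R=tool(0.,np.radians(70));p=np.array(env.read_tool_pos())
env.movel(p+[0,0,.6],velocity=10);p[2]+=.6
env.set_gripper(50,10);print(np.round(env.read_ft_force(),2))
env.movel(p-60*R[:,2],velocity=80);env.movel(p-120*R[:,2],velocity=150)
q=np.array(env.read_qpos());q[0]-=.6;env.move_joints(list(q))
print(env.read_t(),np.round(env.read_ft_force(),2))
f=env.grab_frame("scene");h=env.grab_frame("top");np.savez("top7.npz",**h)
P=cloud(h);from scipy.optimize import least_squares
D=np.hypot(P[...,0]-628,P[...,1]-188);k=P[(P[...,2]>122)&(P[...,2]<142)&(D<75)&(D>35)]
print("rim",least_squares(lambda p:np.hypot(k[:,0]-p[0],k[:,1]-p[1])-58.5,[628,188],loss="soft_l1",f_scale=2).x,np.median(k[:,2]))
cv2.imwrite("pics/s7.png",np.hstack([cv2.resize(f["image"][120:320,130:430,::-1],(450,300)),cv2.resize(h["image"][140:300,140:320,::-1],(338,300))]))
```

```text
[-0.6   0.18  0.07]
45.3167 [ 1.29 -0.41 -0.22]
rim [626.20049259 188.78173969] 130.2514735368195
```

View pics/s7.png

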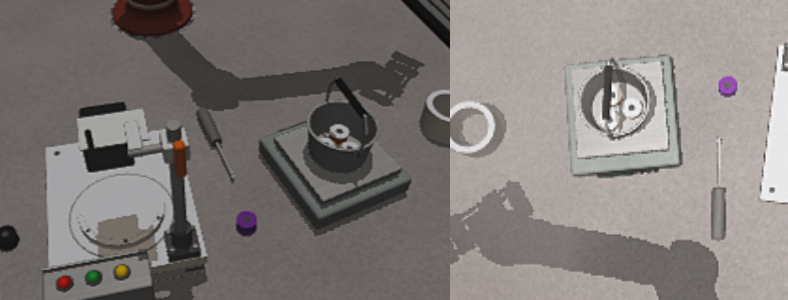

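The pail stands level on the middle of the pan, with its rim centre at about (626,189) against the pan's (628,188). All three bobbins are inside at top crop (612,95), (630,107) and (610,125). The reader and the bystanders are undisturbed and the arm is clear.

```bash
python3 -c "
from cell import env
print(env.finish_job())"
```

```text
the job is handed in; nothing more can be done
None
```

The job is handed in: the pail stands level on the scale pan, about 2 mm off the middle, with all three bobbins in it; the reader and the other things on the bench were not touched, and it took about 45 s of the 64 s.

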